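# Hold a gem tester on the red stone

## Task

Find out whether the red stone in the test plate is genuine: draw the pen-shaped gem tester out of its sloping stand and, holding the tester upright, set its sprung metal tip on the middle of the red stone's flat top, pressing lightly so that the tip is pushed about half way in. Finish while still holding it there, gripped and steady, so that the reading can be taken: do not let go, put it back or lean hard on the stone. Do not touch the other stones, and leave the other tools and wax pieces on the bench where they are.

Things in the scene. Friction and masses are not known exactly. Their poses are not given: they have to be found in the camera images.
- tester: Pen-shaped gem tester, 90 g. Light grey body 26 mm (its x) by 20 mm (its y, between flat sides: grip these), 25 to 160 mm from the nose end; black tail cap, aluminium nose, light bar on its +x face. Origin: centre of the nose end; z along its axis to the tail. Starts in the stand nose down, tail leaning 25 degrees to the stand's -x (robot side). Centre of mass about 80 mm from the nose end
- tester_grip (a point): Point on the tester's axis 125 mm from the nose's end, 35 mm below the tail: a good place for the TCP, clear of the stand
- tip (a joint): How far the tester's sprung brass tip is pushed into its nose, m: 0 = fully out, sticking 10 mm out of the nose; 0.008 = stop. The spring takes 1 N to start and 5 N at the stop (500 N/m)
- tip_end (a point): Outer end of the brass tip (3.6 mm thick), on the tester's axis, 135 mm from tester_grip when fully out; it moves with the tip
- stand: Fixed stand: dark steel foot 105 x 80 x 14 mm, origin under its centre; black tube (29 x 24 mm inside) tilted 25 degrees, upper end leaning to the stand's -x. The tube covers the lowest 60 mm of the tester, a 32 mm wide rest on its -x side goes up to 95 mm: draw the tester along its own axis by 70 mm or more to free it
- stand_seat (a point): Point in the stand where the nose's end sits, 36 mm above the bench
- plate: Fixed dark steel test plate 60 x 190 x 10 mm, its long side along its y, with four pockets 44 mm apart in a row, each with a stone. Origin under its centre, on the bench
- stone_red: The red stone, faceted, 24 mm wide, 15 mm tall, 12 g, loose, its lower 6 mm sunk in a pocket of the plate; origin at its lowest point, 15 mm under its flat top. Any of the four pockets may hold it
- top_red (a point): Centre of the red stone's flat level top (16 mm wide), 19 mm above the bench
- stone_blue: Blue stone, 24 mm wide, 15 mm tall, 12 g, loose, its lower 6 mm sunk in a pocket of the plate; origin at its lowest point, 15 mm under its flat top
- stone_green: Green stone, 24 mm wide, 15 mm tall, 12 g, loose, its lower 6 mm sunk in a pocket of the plate; origin at its lowest point, 15 mm under its flat top
- stone_amber: Amber stone, 24 mm wide, 15 mm tall, 12 g, loose, its lower 6 mm sunk in a pocket of the plate; origin at its lowest point, 15 mm under its flat top
- mandrel: Loose steel ring mandrel with a wooden handle, lying along its x, 250 mm long, 25 mm tall; origin on the bench under its narrow tip, handle to its -x
- file: Loose flat file with wooden handle, lying along its x, 250 mm long (100 mm of handle to -x), 22 mm tall; origin on the bench at the handle's front end
- caliper: Loose flat caliper, lying along its x, jaws at its -x end, 200 mm long, 8 mm thick; origin under the middle of its beam
- wax_ring: Loose blue wax ring blank lying flat, 32 mm across, 9 mm tall; origin under its centre
- wax_tube: Loose purple wax tube standing up, 28 mm across, 55 mm tall; origin under its centre

How it is judged (in metres and radians):
On the way, in this order (a step that is already met when the one before it is completed fails the run):
1. the tester is gripped and drawn clear of its stand (contact force between the fingers and tester above 1 N and distance between tester and stand_seat above 0.07 m and contact force between tester and stand below 0.1 N), for 0.1 s.
2. the tip is pressed on the red stone's top, tester upright, for a second (contact force between the fingers and tester above 2 N and contact force between tester and stone_red between 0.5 and 8 N and value of joint tip between 0.0015 and 0.007 m and angle between tester's own z axis and vertical below 0.15 rad and horizontal distance between tip_end and top_red below 0.006 m and distance between tip_end and top_red below 0.008 m), for 1 s.
At the end, for the whole second after the job is handed in: The fingers grip the tester (over 2 N), upright within 8.5 degrees and still; its tip is on the red stone's top within 6 mm of the centre, pushed in 1.5 to 7 mm (contact force 0.5 to 8 N); the tester touches neither plate nor stand; the red stone is seated upright within 5 mm of where it started (all of step 2 and contact force between tester and plate below 0.1 N and contact force between tester and stand below 0.1 N and distance of stone_red from where it was at the start of the episode below 0.005 m and angle between stone_red's own z axis and vertical below 0.1 rad and linear speed of tester below 0.02 m/s); the arm keeps its last pose, push and grip.
It fails at once if the tester leans on the red stone with more than 15 N (contact force between tester and stone_red above 15 N).
It fails at once if another stone is touched by the tester or the robot, or moved by more than 5 mm (contact force between any of tester, the fingers, the arm and stone_blue above 0.3 N or contact force between any of tester, the fingers, the arm and stone_green above 0.3 N or contact force between any of tester, the fingers, the arm and stone_amber above 0.3 N or distance of any of stone_blue, stone_green, stone_amber from where it was at the start of the episode above 0.005 m).
It fails at once if another tool or wax piece on the bench is moved by more than 15 mm (distance of any of mandrel, file, caliper, wax_ring, wax_tube from where it was at the start of the episode above 0.015 m).
It also fails if it takes over 45 s, if anything falls off the work surface, if the arm or the gripper's body presses on something with over 40 N, if the wrist force passes 120 N, or if a joint passes its speed limit or range.

## Robot

A 7-joint arm with a two-finger parallel gripper is mounted at the origin on the work surface. World frame = base frame: x ahead of the robot, y to its left, z up, the work surface at z = 0. Lengths are in mm, angles in degrees, forces in N, time in s.
With the tool pointing down it reaches from about 400 to 850 mm from the base axis. Payload 4.4 kg.
Tool frame: the origin (TCP) lies between the finger pads, 19 mm behind the fingertips; this is the grasp point; z points along the fingers, y is the line along which they close (so a half turn about z gives the same grasp; the last joint's range is limited). The gripper opens to 94 mm and grips with 3 to 60 N. Pads are 16 mm wide; open, the fingers measure 119 mm over their backs; the gripper's body (75 mm by 177 mm) begins 78 mm behind the grasp point.
Start: joints at [70.313, 36.005, 2.206, 86.941, -1.547, 57.084, -1.146], TCP at [178.284, -625.086, 224.278] pointing down, gripper open.
Joint ranges: [-175.42, 175.42], [-21.48, 121.26], [-71.46, 75.88], [10.55, 141.38], [-63.04, 243.04], [13.31, 113.54], [-168.57, 168.57]. Speed limits (degrees/s): [147.25, 147.25, 180, 180, 180, 180, 180].

## Interface

Orientations are given as a 3x3 rotation matrix whose columns are the frame's x, y, z axes.
In Python, from workcell import ctrl gives the robot as it stands. The module is installed in compiled form; this text tells all that it offers.
- The arm moves only by the shell command python3 -m creep 'ROWS'. ROWS is JSON, a list of rows, each a list of 7 numbers: the turn, a rotation vector about the tool's x, y, z in rad, then the shift along the tool's x, y, z in cm, then the opening, from -1 (shut) to 1 (fully open). In form: [[wx, wy, wz, dx, dy, dz, hand], ...]. A call has 1 to 5 rows; each row shifts and turns the commanded pose from where the row before left it, along the tool's axes as they then stand; what a row does not reach is not made up. A row lasts 1/10 s, in which the tool goes at most 50 mm and 8.59 degrees, less where a joint would pass 70% of its speed; a pose out of reach is approached as far as the arm can. A call with a gripper value outside its range is refused whole. The fingers move at their own pace and stop on an object; the grip force is fixed at half the most. Time passes only in rows, so rows that do not move let the fingers close. It gives the time, the measured TCP pose, the force, the opening and the grip force at its end, in the units of the state.
- ctrl.observe(): the state, without advancing time (a new reading comes with each control period).
- ctrl.grab_frame(name): name is "scene" or "top"; returns a dict with "img" (400x640x3 uint8, red, green, blue), "fovy" (degrees; the focal length in pixels is half the picture's height over the tangent of half this angle, whatever the lens; pixels are square), "cx", "cy" (the principal point, pixels), "D" ([k1, k2, p1, p2, k3] as OpenCV has them; the pictures are not rectified), "T" (4x4, takes a point from camera to world coordinates). Camera axes: x right, y down, z forward; pixel columns grow to the right and rows downward; lengths in mm; the calibration is good to about 2 mm. A picture is of the moment at which its call begins. There is no depth.
- ctrl.hand_in(): hands the job in; it is judged then, once.
The state is a dict: "t": time; "qpos": joint angles; "joint_velocities": joint speeds; "joint_torque": joint torques, N m; "eef_pos": TCP position; "tcp_rot": TCP orientation; "contact_force": force on the tool from outside, world axes, zero at the start; "ft_torque": the same for the moment, N m; "finger_gap": finger opening in mm; "finger_force": force on a finger pad.
Only numpy, scipy, OpenCV 4.12 (cv2) and the standard library are available. Lean on these libraries where they do the work, as an engineer would, in place of code of your own. Each camera call takes 0.05 s, during which the arm holds its last target. There are 200 camera calls.

## Working session

There is one attempt and no reset: what is moved stays moved. The work goes in short steps, Python scripts to look and compute and a shell command to move; the robot and the scene stay as the last step left them, time stands still between calls to the robot, and variables do not carry over. Pictures are saved under pics/ and viewed, at most 10 in all, crops included, and the job is handed in when it is done.

```bash
mkdir -p pics
cat > h.py <<'E'
import numpy as np, cv2
from workcell import ctrl
def K(f):
    h=f["img"].shape[0]; fl=h/2/np.tan(np.radians(f["fovy"])/2)
    return np.array([[fl,0,f["cx"]],[0,fl,f["cy"]],[0,0,1]])
def ray(f,uv):
    p=cv2.undistortPoints(np.array(uv,float).reshape(-1,1,2),K(f),np.array(f["D"],float)).reshape(-1,2)
    T=np.array(f["T"]); d=np.c_[p,np.ones(len(p))]@T[:3,:3].T
    return T[:3,3],d/np.linalg.norm(d,axis=1)[:,None]
def plane(f,uv,z):
    o,d=ray(f,uv); return o+d*((z-o[2])/d[:,2])[:,None]
def tri(f,uv,g,vw):
    A=np.zeros((3,3));b=np.zeros(3);r=[]
    for F,p in((f,uv),(g,vw)):
        o,d=ray(F,[p]);P=np.eye(3)-np.outer(d[0],d[0]);A+=P;b+=P@o;r.append((P,o))
    x=np.linalg.solve(A,b); return x,[np.linalg.norm(P@(x-o)) for P,o in r]
def proj(f,X):
    T=np.linalg.inv(np.array(f["T"]));r,_=cv2.Rodrigues(T[:3,:3])
    return cv2.projectPoints(np.array(X,float).reshape(-1,1,3),r,T[:3,3],K(f),np.array(f["D"],float))[0].reshape(-1,2)
def save(f,n): cv2.imwrite("pics/"+n,cv2.cvtColor(f["img"],cv2.COLOR_RGB2BGR))
E
python3 - <<'E'
from h import *
import pickle
np.set_printoptions(suppress=True,precision=3)
for n in("scene","top"):
    f=ctrl.grab_frame(n);save(f,n+"0.png");pickle.dump(f,open(n+"0.pkl","wb"))
    print(n,f["fovy"],f["D"],np.array(f["T"]))
s=ctrl.observe();print(s)
E
```

```text
scene 48.16043571334623 [0.021 0.    0.    0.    0.   ] [[   0.468    0.518   -0.716 1468.931]
 [   0.884   -0.287    0.37  -460.591]
 [  -0.013   -0.806   -0.592  816.89 ]
 [   0.       0.       0.       1.   ]]
top 46.67369229462836 [-0.033  0.     0.     0.     0.   ] [[  -0.002   -0.998    0.07   526.332]
 [  -1.       0.003    0.008  -49.453]
 [  -0.009   -0.07    -0.997 1550.186]
 [   0.       0.       0.       1.   ]]
{'t': 0.1, 'qpos': array([70.313, 36.054,  2.203, 86.986, -1.547, 57.085, -1.146]), 'joint_velocities': array([ 0.02 , -0.152, -0.055, -0.111,  0.073, -0.085,  0.115]), 'joint_torque': array([  0.002, -55.079,   1.147, -18.712,  -0.052,   0.019,   0.   ]), 'eef_pos': array([ 178.138, -624.553,  223.47 ]), 'tcp_rot': array([[ 0.962,  0.274, -0.   ],
       [ 0.274, -0.962,  0.002],
       [-0.   , -0.002, -1.   ]]), 'contact_force': array([-0.004, -0.846, -0.059]), 'ft_torque': array([-0.022, -0.012, -0.019]), 'finger_force': 0.0, 'finger_gap': 93.9627204809875}
```

View pics/scene0.png

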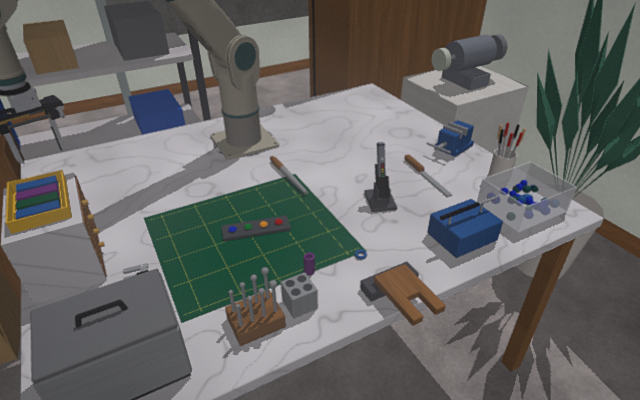

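View pics/top0.png

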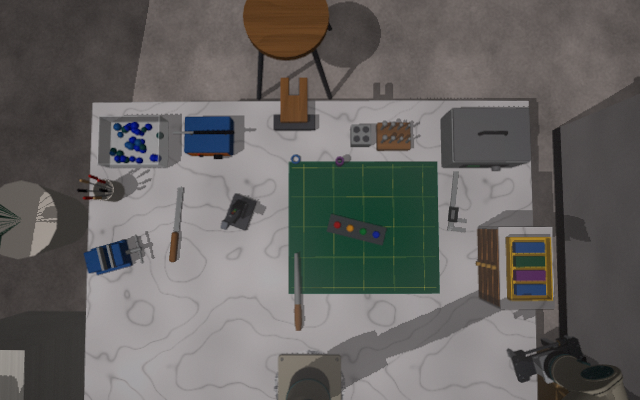

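The scene view shows the tester at about (380,165) in its stand at (380,205), and the plate at (255,228) with the red stone at (279,222). In the top view the stand is at (240,212) and the red stone at (337,225). Next I'll enlarge both areas.

Run:
```python
from h import *
import pickle
np.set_printoptions(suppress=True,precision=1)
s,t=[pickle.load(open(n+"0.pkl","rb")) for n in("scene","top")]
def crop(f,x,y,w,h,k): return cv2.resize(f["img"][y:y+h,x:x+w],None,fx=k,fy=k,interpolation=cv2.INTER_CUBIC)
a=crop(s,350,135,60,80,7); b=crop(t,215,185,50,50,7); 
im=np.zeros((560,780,3),np.uint8); im[:560,:420]=a; im[:350,425:775]=b
cv2.imwrite("pics/z1.png",cv2.convertScaleAbs(im[:,:,::-1],alpha=1.5))
def cen(f,box):
    x,y,w,h=box; c=f["img"][y:y+h,x:x+w]; hsv=cv2.cvtColor(c,cv2.COLOR_RGB2HSV)
    m=(((hsv[...,0]<6)|(hsv[...,0]>172))&(hsv[...,1]>130)&(hsv[...,2]>60)).astype(np.uint8)
    n,_,st,ce=cv2.connectedComponentsWithStats(m); i=1+np.argmax(st[1:,4]); print(st[i]); return ce[i]+[x,y]
rs=cen(s,(265,210,30,25)); rt=cen(t,(325,212,25,25)); print("red",rs,rt,tri(s,rs,t,rt))
print(plane(s,[rs],14),plane(t,[rt],17))
# plate outline in top
for f,box,n in((t,(320,205,75,45),"top"),(s,(215,210,85,35),"scene")):
    x,y,w,h=box; c=f["img"][y:y+h,x:x+w].astype(int); m=((c[...,1]-c[...,0]<14)).astype(np.uint8)
    m=cv2.morphologyEx(m,cv2.MORPH_OPEN,np.ones((3,3),np.uint8))
    cs=max(cv2.findContours(m,0,2)[0],key=cv2.contourArea); 
    r=cv2.minAreaRect(cs); bp=cv2.boxPoints(r)+[x,y]; print(n,cv2.contourArea(cs),r); 
    q=plane(f,bp,10); print(q,q.mean(0))
```

```text
[10  9  8  6 36]
[ 9 10  7  6 35]
red [278.4 221.5] [336.8 224.6] (array([525.9, -92.4,  10.8]), [np.float64(0.28951270805738155), np.float64(0.289512708057381)])
[[529.6 -94.1  14. ]] [[526. -92.  17.]]
top 943.5 ((36.22996520996094, 24.09783363342285), (57.30485916137695, 17.78426742553711), 14.300277709960938)
[[ 506.1  -57.3   10. ]
 [ 563.1  -72.    10. ]
 [ 515.8 -255.8   10. ]
 [ 459.  -240.6   10. ]] [ 511.  -156.4   10. ]
scene 886.0 ((40.27027893066406, 17.621618270874023), (15.453502655029297, 67.73237609863281), 80.53767395019531)
[[ 462.2 -244.5   10. ]
 [ 507.5  -55.4   10. ]
 [ 574.4  -78.8   10. ]
 [ 529.1 -259.3   10. ]] [ 518.3 -159.5   10. ]
```

View pics/z1.png

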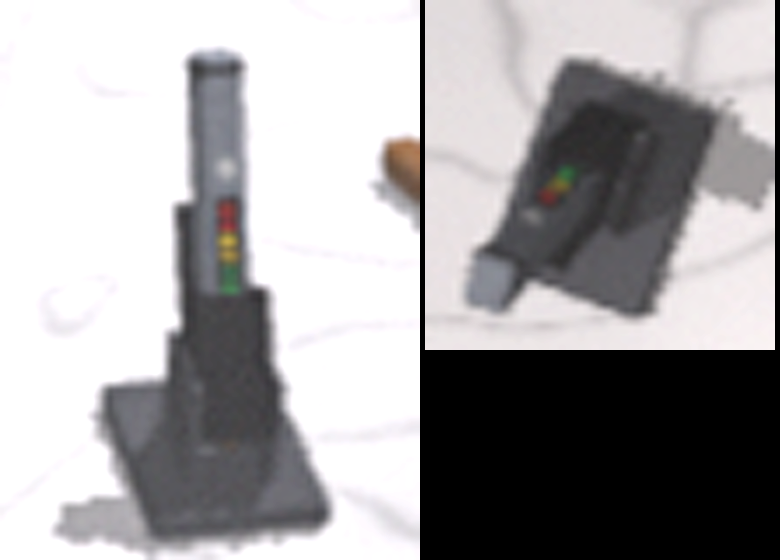

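The crop shows the tester from the front. In the scene crop the tail is at (215,57) and the light bar runs from (228,205) to (228,290). In the top crop the tail face is at (492,281) and the foot corners are at (567,62), (718,112) and (645,315). Triangulating from these.

Run:
```python
from h import *
import pickle
from scipy.spatial.transform import Rotation as R
np.set_printoptions(suppress=True,precision=2)
s,t=[pickle.load(open(n+"0.pkl","rb")) for n in("scene","top")]
S=lambda x,y:np.array([350+(x+.5)/7-.5,135+(y+.5)/7-.5]); Tp=lambda x,y:np.array([215+(x-425+.5)/7-.5,185+(y+.5)/7-.5])
for n,a,b in(("tail",(215,57),(492,281)),("white",(226,168),(530,213)),("red",(228,215),(548,193)),("green",(228,280),(567,172))):
    print(n,*tri(s,S(*a),t,Tp(*b)))
c=plane(t,[Tp(567,62),Tp(718,112),Tp(645,315)],14); ce=(c[0]+c[2])/2
c2=plane(s,[S(105,388),S(247,383),S(325,518),S(155,530)],14)
print("foot",c,ce,np.linalg.norm(np.diff(c,axis=0),axis=1)); print(c2,(c2[0]+c2[2])/2)
d=c[1]-c[2];e=c2[3]-c2[0];yaw=np.arctan2(d[1],d[0]);print("yaws",np.degrees(yaw),np.degrees(np.arctan2(e[1],e[0])))
```

```text
tail [526.09 246.29 176.19] [np.float64(0.1454573192312001), np.float64(0.14545731923133828)]
white [554.97 236.64 140.26] [np.float64(1.4071709688678813), np.float64(1.407170968867904)]
red [564.25 232.44 123.42] [np.float64(1.144560976942198), np.float64(1.1445609769419407)]
green [574.08 228.58  97.88] [np.float64(1.6670681581314881), np.float64(1.6670681581314213)]
foot [[630.06 246.76  14.  ]
 [606.09 174.54  14.  ]
 [510.02 208.46  14.  ]] [570.04 227.61  14.  ] [ 76.09 101.88]
[[516.11 207.96  14.  ]
 [543.62 265.67  14.  ]
 [642.13 236.42  14.  ]
 [614.5  169.04  14.  ]] [579.12 222.19  14.  ]
yaws -19.449319429434563 -21.57828140667291
```

Stand yaw is about -20°. The light-bar points agree with the tester axis, which puts the grip point at about (538, 242, 149). I'll lift and then swing over.

```bash
python3 -m creep '[[0,0,0,0,0,-4,1],[0,0,0,0,0,-4,1],[0,0,0,0,-2,0,1],[0,0,0,3,-3,0,1],[0,0,0,3.5,-3,0,1]]'
python3 -m creep '[[0,0,0,3.3,-2.7,0,1],[0,0,0,3.3,-2.7,0,1],[0,0,0,3.3,-2,0,1],[0,0,0,2.3,-2.5,0,1],[0,0,0,2.3,-2.5,0,1]]'
python3 -m creep '[[0,0,0,2.3,-2.5,0,1],[0,0,0,2.3,-2.5,0,1],[0,0,0,2.3,-2.5,0,1],[0,0,0,2.3,-2.5,0,1],[0,0,0,2.3,-2.5,0,1]]'
```

```text
t: 0.6
eef_pos: [217.5, -529.7, 304.0]
tcp_rot: [[0.963, 0.27, -0.001], [0.27, -0.963, -0.0], [-0.001, -0.0, -1.0]]
contact_force: [0.5, 0.4, 0.8]
finger_gap: 94.0
finger_force: 0.0
t: 1.1
eef_pos: [324.9, -369.7, 304.0]
tcp_rot: [[0.961, 0.275, -0.0], [0.275, -0.961, 0.0], [-0.0, -0.001, -1.0]]
contact_force: [0.5, -0.6, 0.4]
finger_gap: 94.0
finger_force: 0.0
t: 1.6
eef_pos: [400.8, -218.2, 304.1]
tcp_rot: [[0.962, 0.274, -0.0], [0.274, -0.962, 0.0], [-0.0, -0.0, -1.0]]
contact_force: [0.2, -0.2, -0.0]
finger_gap: 94.1
finger_force: 0.0
```

```bash
python3 -m creep '[[0,0,0,2.3,-4.25,0,1],[0,0,0,2.3,-4.25,0,1],[0,0,0,2.3,-4.25,0,1],[0,0,0,2.3,-4.25,0,1],[0,0,0,2.3,-4.25,0,1]]'
python3 -m creep '[[0,0,0,2.3,-4.25,0,1],[0,0,0,2.3,-4.25,0,1],[0,0,0,2.3,-4.25,0,1],[0,0,0,2.3,-4.25,0,1],[0,0,0,2.3,-4.25,0,1]]'
python3 -m creep '[[0,0,0.125,0,0,0,1],[0,0,0.125,0,0,0,1],[0,0,0.125,0,0,0,1],[0,0,0.125,0,0,0,1],[0,0,0.125,0,0,0,1]]'
python3 -m creep '[[0,0.11,0,0,0,0,1],[0,0.11,0,0,0,0,1],[0,0.11,0,0,0,0,1],[0,0.106,0,0,0,0,1],[0,0,0,0,0,0,1]]'
cat > go.py <<'E'
from h import *; import sys
from scipy.spatial.transform import Rotation as R
np.set_printoptions(suppress=True,precision=3)
def need(p,yaw,tilt):
    s=ctrl.observe(); Rc=np.array(s["tcp_rot"])
    Rt=(R.from_euler("z",yaw,degrees=True)*R.from_euler("y",-tilt,degrees=True)).as_matrix()@np.diag([1,-1,-1])
    print("t",s["t"],"pos",s["eef_pos"],"turn",R.from_matrix(Rc.T@Rt).as_rotvec(),"shift_cm",Rc.T@(np.array(p)-s["eef_pos"])/10, "shift after turn",Rt.T@(np.array(p)-s["eef_pos"])/10,"grip",s["finger_gap"],s["finger_force"],s["contact_force"])
if __name__=="__main__":
    a=list(map(float,sys.argv[1:])); need(a[:3],a[3],a[4])
E
python3 go.py 538 242 149.3 -20 25
```

```text
t: 2.1
eef_pos: [452.8, 18.1, 304.3]
tcp_rot: [[0.962, 0.274, -0.0], [0.274, -0.962, -0.0], [-0.0, 0.0, -1.0]]
contact_force: [0.9, -0.4, -0.0]
finger_gap: 94.0
finger_force: 0.0
t: 2.6
eef_pos: [505.2, 253.9, 304.0]
tcp_rot: [[0.962, 0.274, -0.0], [0.274, -0.962, -0.001], [-0.001, 0.0, -1.0]]
contact_force: [1.0, -0.5, 0.1]
finger_gap: 94.3
finger_force: 0.0
t: 3.1
eef_pos: [504.9, 252.0, 303.8]
tcp_rot: [[0.939, -0.345, -0.001], [-0.345, -0.939, -0.001], [-0.001, 0.001, -1.0]]
contact_force: [0.5, 0.6, -0.6]
finger_gap: 94.3
finger_force: 0.0
t: 3.6
eef_pos: [501.7, 255.7, 301.7]
tcp_rot: [[0.87, -0.333, 0.363], [-0.305, -0.943, -0.134], [0.387, 0.006, -0.922]]
contact_force: [-0.9, 0.3, 1.2]
finger_gap: 94.1
finger_force: 0.0
t 3.6 pos [501.746 255.65  301.714] turn [0.002 0.039 0.012] shift_cm [-2.326 -0.012 15.553] shift after turn [-2.931  0.043 15.45 ] grip 94.12098017995596 0.0 [-0.901  0.261  1.22 ]
```

```bash
python3 -m creep '[[0,0.039,0.012,0,0,0,1],[0,0,0,-2.9,0,0,1],[0,0,0,0,0,3.5,1],[0,0,0,0,0,3.5,1],[0,0,0,0,0,0,1]]'
python3 go.py 538 242 149.3 -20 25
python3 - <<'E'
from h import *
a=ctrl.grab_frame("scene");b=ctrl.grab_frame("top")
im=np.zeros((560,780,3),np.uint8)
im[:,:420]=cv2.resize(a["img"][80:220,330:435],None,fx=4,fy=4,interpolation=2)
im[:350,425:775]=cv2.resize(b["img"][180:250,195:265],None,fx=5,fy=5,interpolation=2)
cv2.imwrite("pics/z2.png",cv2.convertScaleAbs(im[:,:,::-1],alpha=1.4))
E
```

```text
t: 4.1
eef_pos: [508.4, 248.4, 223.5]
tcp_rot: [[0.849, -0.354, 0.391], [-0.32, -0.935, -0.153], [0.42, 0.005, -0.908]]
contact_force: [0.2, -0.9, 0.0]
finger_gap: 94.0
finger_force: 0.0
t 4.1 pos [508.398 248.366 223.494] turn [ 0.01   0.003 -0.01 ] shift_cm [-0.398 -0.493  7.988] shift after turn [-0.417 -0.414  7.992] grip 94.00223269363023 0.0 [ 0.231 -0.944  0.027]
```

View pics/z2.png

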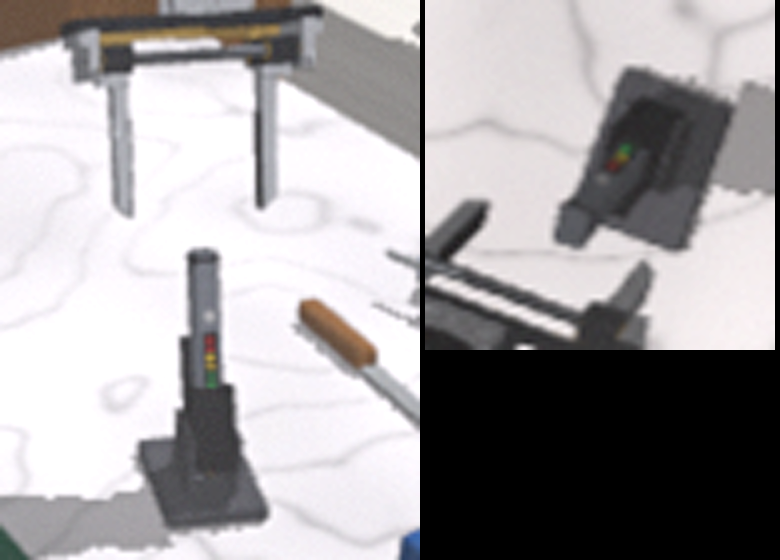

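Both views show the fingers straddling the tail. The midpoint of the tips sits about 11 crop px to the left, which matches the 4 mm y offset. Correcting it, then descending along the axis.

```bash
python3 -m creep '[[0.01,0.003,-0.01,-0.4,-0.4,0,1],[0,0,0,0,0,2,1],[0,0,0,0,0,2,1],[0,0,0,0,0,2,1],[0,0,0,0,0,0,1]]'
python3 go.py 538 242 149.3 -20 25
```

```text
t: 4.7
eef_pos: [531.0, 247.1, 170.5]
tcp_rot: [[0.85, -0.34, 0.401], [-0.31, -0.94, -0.14], [0.425, -0.006, -0.905]]
contact_force: [0.2, -0.5, 0.1]
finger_gap: 93.8
finger_force: 0.0
t 4.7 pos [530.981 247.06  170.505] turn [-0.006 -0.003 -0.001] shift_cm [-0.147  0.249  2.272] shift after turn [-0.142  0.235  2.274] grip 93.7856024170817 0.0 [ 0.184 -0.487  0.12 ]
```

```bash
python3 -m creep '[[-0.006,-0.003,0,-0.14,0.22,1.1,1],[0,0,0,0,0,1.1,1],[0,0,0,0,0,0,1],[0,0,0,0,0,0,1]]'
python3 go.py 538 242 149.3 -20 25
```

```text
t: 5.1
eef_pos: [537.7, 242.9, 150.6]
tcp_rot: [[0.852, -0.341, 0.398], [-0.31, -0.94, -0.144], [0.423, -0.001, -0.906]]
contact_force: [-0.5, 1.1, -0.7]
finger_gap: 93.8
finger_force: 0.0
t 5.1 pos [537.729 242.95  150.575] turn [-0.001 -0.     0.   ] shift_cm [-0.001  0.08   0.14 ] shift after turn [-0.001  0.08   0.14 ] grip 93.8152885140544 0.0 [-0.491  1.051 -0.664]
```

```bash
python3 -m creep '[[0,0,0,0,0.08,0.1,-0.3],[0,0,0,0,0,0,-0.35],[0,0,0,0,0,0,-0.35],[0,0,0,0,0,0,-0.35],[0,0,0,0,0,0,-0.35]]'
python3 -m creep '[[0,0,0,0,0,0,-0.45],[0,0,0,0,0,0,-0.5],[0,0,0,0,0,0,-0.55],[0,0,0,0,0,0,-0.6],[0,0,0,0,0,0,-0.6]]'
python3 go.py 538 242 149.3 -20 25
```

```text
t: 5.6
eef_pos: [537.8, 242.1, 149.7]
tcp_rot: [[0.852, -0.341, 0.398], [-0.31, -0.94, -0.143], [0.423, -0.001, -0.906]]
contact_force: [0.2, -0.3, 0.2]
finger_gap: 57.3
finger_force: 0.0
t: 6.1
eef_pos: [537.8, 242.1, 149.6]
tcp_rot: [[0.852, -0.341, 0.398], [-0.31, -0.94, -0.143], [0.423, -0.001, -0.906]]
contact_force: [0.6, -0.6, 0.7]
finger_gap: 19.8
finger_force: 27.6
t 6.1 pos [537.848 242.094 149.576] turn [-0.001 -0.     0.   ] shift_cm [0.004 0.004 0.032] shift after turn [0.004 0.004 0.032] grip 19.762486569141057 27.592045962810516 [ 0.554 -0.555  0.714]
```

Gripped at the 20 mm flats with no side force. Now I'll draw it out along the axis.

```bash
python3 -m creep '[[0,0,0,0,0,0,-1],[0,0,0,0,0,-1,-1],[0,0,0,0,0,-1.5,-1],[0,0,0,0,0,-1.5,-1],[0,0,0,0,0,-1.5,-1]]'
python3 -m creep '[[0,0,0,0,0,-1.5,-1],[0,0,0,0,0,-2,-1],[0,0,0,0,0,-2,-1],[0,0,0,0,0,-2,-1],[0,0,0,0,0,0,-1]]'
python3 go.py 538 242 149.3 -20 25
```

```text
t: 6.6
eef_pos: [515.5, 249.8, 200.3]
tcp_rot: [[0.852, -0.342, 0.398], [-0.31, -0.94, -0.144], [0.423, -0.001, -0.906]]
contact_force: [0.9, -0.3, -1.2]
finger_gap: 19.8
finger_force: 30.0
t: 7.1
eef_pos: [485.9, 262.2, 269.5]
tcp_rot: [[0.851, -0.34, 0.4], [-0.31, -0.941, -0.139], [0.423, -0.005, -0.906]]
contact_force: [-0.4, 0.4, -0.9]
finger_gap: 19.8
finger_force: 30.0
t 7.1 pos [485.913 262.195 269.516] turn [-0.006 -0.001  0.   ] shift_cm [-0.031  0.193 13.255] shift after turn [-0.019  0.116 13.256] grip 19.767307427742605 29.987969398498535 [-0.441  0.399 -0.853]
```

```bash
python3 -m creep '[[0,0,0,0,0,-3,-1],[0,-0.11,0,0,0,0,-1],[0,-0.11,0,0,0,0,-1],[0,-0.11,0,0,0,0,-1],[0,-0.106,0,0,0,0,-1]]'
python3 -m creep '[[0,0,0,0,0,0,-1]]'
python3 go.py 526.5 -92.5 220 -20 0
```

```text
t: 7.6
eef_pos: [474.1, 265.0, 294.5]
tcp_rot: [[0.94, -0.341, -0.003], [-0.341, -0.94, 0.003], [-0.004, -0.002, -1.0]]
contact_force: [0.2, 0.2, -2.2]
finger_gap: 20.0
finger_force: 30.0
t: 7.7
eef_pos: [477.5, 261.6, 293.8]
tcp_rot: [[0.937, -0.349, 0.002], [-0.349, -0.937, -0.001], [0.002, 0.0, -1.0]]
contact_force: [-0.3, -0.9, -0.5]
finger_gap: 19.9
finger_force: 30.0
t 7.7 pos [477.531 261.621 293.792] turn [ 0.    -0.002 -0.007] shift_cm [16.92  31.482  7.418] shift after turn [16.713 31.602  7.379] grip 19.94745540761969 29.98722642660141 [-0.278 -0.941 -0.456]
```

```bash
python3 -m creep '[[0,0,-0.007,0.6,1.2,0,-1],[0,0,0,1.2,2.2,0,-1],[0,0,0,1.6,3,0,-1],[0,0,0,1.6,3,0,-1],[0,0,0,1.6,3,0,-1]]'
python3 -m creep '[[0,0,0,1.6,3,0,-1],[0,0,0,1.6,3,0,-1],[0,0,0,1.6,3,0,-1],[0,0,0,1.6,3,0,-1],[0,0,0,1.6,3,0,-1]]'
python3 -m creep '[[0,0,0,1.2,2.2,1,-1],[0,0,0,0.9,1.8,2,-1],[0,0,0,0,0,2,-1],[0,0,0,0,0,2,-1],[0,0,0,0,0,0,-1]]'
python3 go.py 526.5 -92.5 200 -20 0
python3 - <<'E'
from h import *; import pickle
a=ctrl.grab_frame("scene");b=ctrl.grab_frame("top");pickle.dump((a,b),open("f1.pkl","wb"))
im=np.zeros((560,780,3),np.uint8)
im[:,:420]=cv2.resize(a["img"][160:240,245:305],None,fx=7,fy=7,interpolation=2)
im[:350,425:775]=cv2.resize(b["img"][195:245,305:355],None,fx=7,fy=7,interpolation=2)
cv2.imwrite("pics/z3.png",cv2.convertScaleAbs(im[:,:,::-1],alpha=1.6))
E
```

```text
t: 8.2
eef_pos: [493.0, 125.1, 294.0]
tcp_rot: [[0.943, -0.332, 0.001], [-0.332, -0.943, -0.001], [0.001, 0.001, -1.0]]
contact_force: [-0.2, -0.4, -1.1]
finger_gap: 19.8
finger_force: 30.0
t: 8.7
eef_pos: [518.4, -42.6, 294.0]
tcp_rot: [[0.943, -0.332, 0.001], [-0.332, -0.943, -0.001], [0.001, 0.001, -1.0]]
contact_force: [1.4, 0.8, -1.5]
finger_gap: 19.8
finger_force: 30.0
t: 9.2
eef_pos: [523.1, -85.5, 222.0]
tcp_rot: [[0.943, -0.333, -0.005], [-0.333, -0.943, 0.0], [-0.005, 0.001, -1.0]]
contact_force: [0.0, 0.7, -0.9]
finger_gap: 19.8
finger_force: 30.0
t 9.2 pos [523.104 -85.453 221.964] turn [0.002 0.005 0.01 ] shift_cm [0.565 0.548 2.195] shift after turn [0.56  0.546 2.196] grip 19.839285348421132 29.987967610359192 [ 0.011  0.678 -0.888]
```

View pics/z3.png

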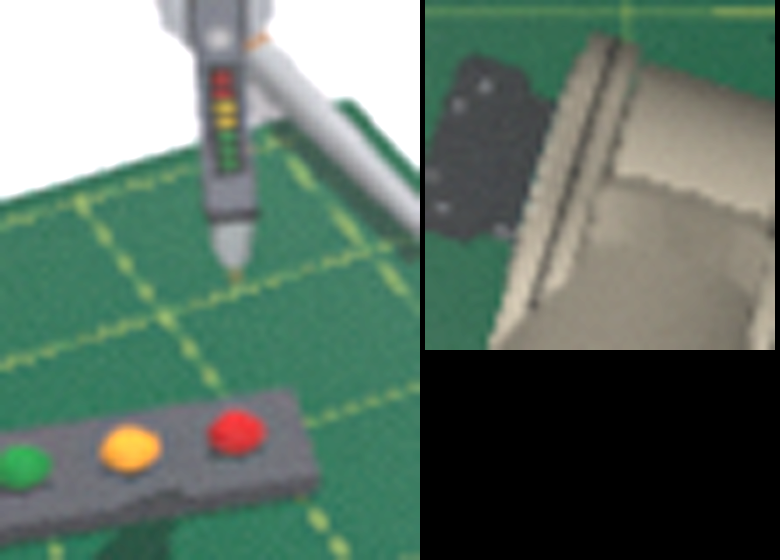

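The scene crop shows the tester hanging upright, with its tip at crop (236,283) and the red stone at (237,432). The top view is blocked by the arm. Next I'll check where the tip should appear given the TCP.

Run:
```python
from h import *; import pickle
np.set_printoptions(suppress=True,precision=2)
a,b=pickle.load(open("f1.pkl","rb")); s=ctrl.observe(); p=np.array(s["eef_pos"]);Rm=np.array(s["tcp_rot"])
C=lambda q:(q-[245,160]+.5)*7-.5
print(p,Rm[:,2])
for n,o in(("tip",[0,0,135]),("nose",[0,0,125]),("bodylow",[0,0,100]),("face low",[13,0,100])): print(n,C(proj(a,p+Rm@np.array(o)))[0])
print("top_red candidates",C(proj(a,[[526.5,-92.5,19],[526.5,-92.5,13],[530,-92.5,19],[526.5,-89,19]])))
U=lambda x,y:[245+(x+.5)/7-.5,160+(y+.5)/7-.5]
print("tip seen at z",p[2]-135,plane(a,[U(236,283)],p[2]-135))
print("stone at top", plane(a,[U(237,426)],19),plane(a,[U(237,432)],14.5))
```

```text
[525.6  -85.99 224.53] [ 0. -0. -1.]
tip [239.44 273.29]
nose [237.89 252.78]
bodylow [233.94 200.64]
face low [236.66 219.39]
top_red candidates [[236.34 418.44]
 [237.24 429.88]
 [239.85 423.11]
 [244.15 415.87]]
tip seen at z 89.53319855973623 [[531.   -89.89  89.53]]
stone at top [[531.17 -94.3   19.  ]] [[529.48 -93.84  14.5 ]]
```

```bash
python3 -m creep '[[0,0,0,0.2,0.5,1,-1],[0,0,0,0,0,2,-1],[0,0,0,0,0,2,-1],[0,0,0,0,0,0.8,-1],[0,0,0,0,0,0,-1]]'
cat > f.py <<'E'
from h import *; import sys
np.set_printoptions(suppress=True,precision=2)
F=[];P=[]
for i in range(int(sys.argv[1])):
    a=ctrl.grab_frame("scene"); s=ctrl.observe(); F.append(s["contact_force"]);P.append(s["eef_pos"])
print("F",np.mean(F,0),np.std(F,0)/len(F)**.5,"P",np.mean(P,0),"t",s["t"],"z",np.array(s["tcp_rot"])[:,2],"g",s["finger_force"])
if len(sys.argv)>2:
    im=cv2.resize(a["img"][175:235,245:305],None,fx=9,fy=9,interpolation=2)
    cv2.imwrite("pics/"+sys.argv[2],cv2.convertScaleAbs(im[:,:,::-1],alpha=1.6))
    p=P[-1]; print([(proj(a,q)[0]-[245,175]+.5)*9-.5 for q in(p-[0,0,135],[526.5,-92.5,19])])
E
python3 f.py 12 z4.png
```

```text
t: 9.8
eef_pos: [526.1, -92.2, 165.8]
tcp_rot: [[0.942, -0.335, -0.0], [-0.335, -0.942, 0.0], [-0.0, -0.0, -1.0]]
contact_force: [-0.5, 0.4, -1.5]
finger_gap: 19.7
finger_force: 30.0
F [ 0.25  0.07 -1.03] [0.21 0.11 0.13] P [527.07 -92.23 166.95] t 10.4 z [ 0.  0. -1.] g 29.987910389900208
[array([303.04, 372.16]), array([304.01, 403.13])]
```

View pics/z4.png

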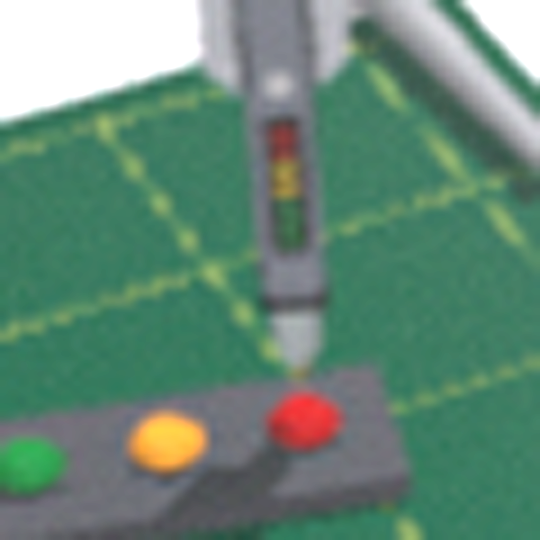

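The scene crop shows the tip at about (298,380), just above and 1 mm or 2 mm left of the middle of the red stone (306,412). I'll nudge it +y and creep down, watching the force.

```bash
python3 -m creep '[[0,0,0,0,-0.1,0.2,-1],[0,0,0,0,0,0.2,-1],[0,0,0,0,0,0.1,-1],[0,0,0,0,0,0,-1],[0,0,0,0,0,0,-1]]' | grep -E 'pos|contact'; python3 f.py 10
python3 -m creep '[[0,0,0,0,0,0.2,-1],[0,0,0,0,0,0,-1],[0,0,0,0,0,0,-1]]'| grep -E 'pos|contact'; python3 f.py 10
```

```text
eef_pos: [527.0, -91.2, 161.3]
contact_force: [-0.1, -0.3, -1.5]
F [-0.15  0.05 -1.17] [0.11 0.21 0.13] P [527.03 -91.18 161.42] t 11.4 z [ 0.  0. -1.] g 29.98791217803955
eef_pos: [526.9, -91.1, 159.3]
contact_force: [0.3, -0.1, -0.8]
F [-0.08  0.04 -0.83] [0.17 0.14 0.14] P [527.02 -91.16 159.4 ] t 12.2 z [ 0.  0. -1.] g 29.987848699092865
```

```bash
python3 -m creep '[[0,0,0,0,0,0.2,-1],[0,0,0,0,0,0,-1],[0,0,0,0,0,0,-1]]' | grep -E 'pos|contact'; python3 f.py 10
python3 -m creep '[[0,0,0,0,0,0.1,-1],[0,0,0,0,0,0,-1],[0,0,0,0,0,0,-1]]'| grep -E 'pos|contact'; python3 f.py 12
```

```text
eef_pos: [526.9, -91.1, 157.3]
contact_force: [0.4, 0.2, -2.0]
F [ 0.11 -0.13 -1.03] [0.17 0.12 0.15] P [527.02 -91.16 157.4 ] t 13.0 z [ 0.  0. -1.] g 29.98788356781006
eef_pos: [527.0, -91.1, 156.3]
contact_force: [1.3, 0.7, -1.4]
F [ 0.09 -0.18 -1.03] [0.12 0.13 0.13] P [527.02 -91.15 156.39] t 13.9 z [ 0.  0. -1.] g 29.98786747455597
```

```bash
python3 -m creep '[[0,0,0,0,0,0.2,-1],[0,0,0,0,0,0,-1],[0,0,0,0,0,0,-1]]' | grep -E 'pos|contact'; python3 f.py 12
python3 -m creep '[[0,0,0,0,0,0.1,-1],[0,0,0,0,0,0,-1],[0,0,0,0,0,0,-1]]'| grep -E 'pos|contact'; python3 f.py 12
```

```text
eef_pos: [527.2, -91.2, 154.5]
contact_force: [0.3, -0.2, 0.4]
F [ 0.34 -0.01  0.33] [0.12 0.14 0.17] P [527.18 -91.19 154.47] t 14.8 z [ 0.  0. -1.] g 29.988095462322235
eef_pos: [527.2, -91.2, 153.4]
contact_force: [1.8, -0.4, 0.8]
F [ 1.18 -0.07  0.43] [0.13 0.12 0.16] P [527.12 -91.18 153.43] t 15.7 z [ 0.  0. -1.] g 29.98816967010498
```

```bash
python3 -m creep '[[0,0,0,0,0,0.1,-1],[0,0,0,0,0,0,-1],[0,0,0,0,0,0,-1]]' | grep -E 'pos|contact'; python3 f.py 12
python3 -m creep '[[0,0,0,0,0,0.1,-1],[0,0,0,0,0,0,-1],[0,0,0,0,0,0,-1]]'| grep -E 'pos|contact'; python3 f.py 14 z5.png
```

```text
eef_pos: [527.1, -91.1, 152.4]
contact_force: [1.0, -0.4, 1.0]
F [ 1.17 -0.32  1.24] [0.17 0.17 0.11] P [527.08 -91.17 152.42] t 16.6 z [ 0.  0. -1.] g 29.988297522068024
eef_pos: [527.1, -91.2, 151.4]
contact_force: [1.7, -0.8, 2.0]
F [ 1.49 -0.15  1.66] [0.13 0.1  0.14] P [527.07 -91.16 151.41] t 17.6 z [ 0.  0. -1.] g 29.988358318805695
[array([309.05, 409.25]), array([304.01, 403.13])]
```

View pics/z5.png

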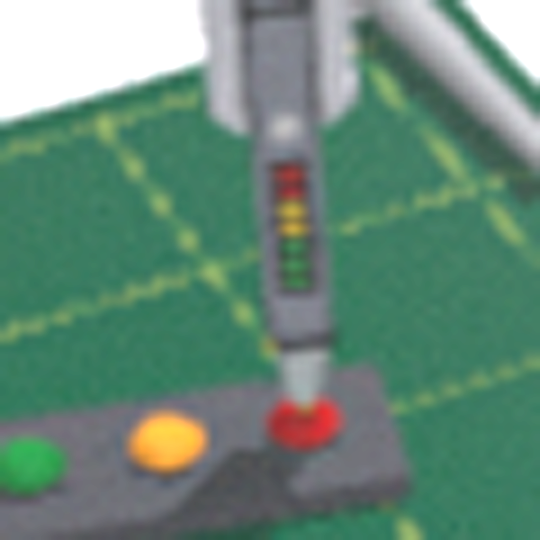

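The tip is on the middle of the red stone at (306,411), and the stone hasn't moved. The push is about 2.7 N, so the tip is about 3.5 mm in. The force has risen by about 0.4 N per mm, close to the spring's rate, and the tester is upright and steady, so I'm handing in.

```bash
python3 -c "
from workcell import ctrl
print(ctrl.hand_in())"
```

```text
the job is handed in; nothing more can be done
None
```

I handed the job in with the tester gripped upright on the middle of the red stone's top, pressing with about 2.7 N (tip about 3.5 mm in); no verdict came back. At the last reading there was also an unexplained sideways force of about 1.5 N on the tool.

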